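Knock home a spring pin and hold a thumb-turn plate flush on a tilted fixture

ROBOT

A 7-joint arm with a two-finger parallel gripper is mounted at the origin on the work surface. World frame = base frame: x ahead of the robot, y to its left, z up, the work surface at z = 0. Lengths are in m, angles in rad, forces in N, time in s.
With the tool pointing down it reaches from about 0.4 to 0.85 m from the base axis. Payload 4.4 kg.
Tool frame: the origin (TCP) lies at the very end of the fingers, on their centre line; the grasp point (between the pads) lies 19 mm behind it; z points along the fingers, x is the direction in which the jaws open and shut, and the axes are right-handed (so a half turn about z gives the same grasp; the last joint's range is limited). The gripper opens to 94 mm and grips with 3 to 60 N. Pads are 16 mm wide; open, the fingers measure 119 mm over their backs; the gripper's body (75 mm by 177 mm) begins 78 mm behind the grasp point.
Start: joints at [-1.193, 0.628, 0.038, 1.517, -0.027, 0.996, -0.02], TCP at [0.279, 0.587, 0.205] pointing down, gripper open.
Joint ranges: [-3.06, 3.06], [-0.37, 2.12], [-1.25, 1.32], [0.18, 2.47], [-1.1, 4.24], [0.23, 1.98], [-2.94, 2.94]. Speed limits (rad/s): [2.57, 2.57, 3.14, 3.14, 3.14, 3.14, 3.14].

INTERFACE

Orientations are given as a unit quaternion [x, y, z, w].
In Python, from rig import get_obs, grab_frame, camera_model, finish_job gives the robot as it stands.
- The arm moves only by the tool arm_command, never from a script. Its argument "increments" is a list of rows, each a list of 5 numbers: the shift along the world's x, y, z in m, then the turn about the world's z in degrees, then the gripper's target within -1 to 1 (fully open at 1, half-way at 0, shut at -1). A call has 1 to 10 rows; each row shifts and turns the commanded pose from where the row before left it; what a row does not reach is not made up. A row lasts 1/12 s, in which the tool goes at most 41.7 mm and 7.16 degrees, less where a joint would pass 70% of its speed; a pose out of reach is approached as far as the arm can. A call with a gripper value outside its range is refused whole. The fingers move at their own pace and stop on an object; the grip force is fixed at half the most. Time passes only in rows, so rows that do not move let the fingers close. It gives the time, the measured TCP pose, the force and the opening at its end, in the units of the state.
- get_obs(): the state, without advancing time (a new reading comes with each control period).
- grab_frame(name): name is "side" or "top"; returns the picture (400x640x3 uint8, red, green, blue); there is no depth.
- camera_model(name): a dict with "fx", "fy", "cx", "cy" (pixels), "eye" and "rotation" of the camera in the world. Camera axes: x right, y up, looking along -z (the intrinsics and any distortion apply to the point x, -y, -z); pixel columns grow to the right and rows downward; lengths in m; the calibration is good to about 2 mm. A picture is of the moment at which its call begins. camera_model takes no time and is no camera call.
- finish_job(): hands the job in, once; it reports no verdict.
The state is a dict: "time": time; "joints": joint angles; "joint_velocities": joint speeds; "joint_efforts": joint torques, N m; "position": TCP position; "eef_rot": TCP orientation; "contact_force": force on the tool from outside, world axes, zero at the start; "ft_torque": the same for the moment, N m; "grip_width": finger opening in m.
Only numpy, scipy, OpenCV 4.12 (cv2) and the standard library are available. Lean on these libraries where they do the work, as an engineer would, in place of code of your own. Each camera call takes 0.05 s, during which the arm holds its last target. There are 200 camera calls.

TASK

A steel spring pin is standing proud of the sloped face of the tilting fixture: knock it in with the stubby mallet until it is level with the face, using neither your fingers nor the plate, then stand the mallet back on the bench on its head and let go of it. Pick up the brass thumb-turn plate by its blade, tilt it to the slope and hold it flush against the sloped face, centred over the pin, its long sides running straight up the slope, with a light steady push. Finish while still holding it pressed there, and leave the can, the doorknob and the bin alone.

Things in the scene. Friction and masses are not known exactly. Their poses are not given: they have to be found in the camera images.
- stage: Fixed tilting fixture: steel base 150 x 130 x 12 mm; on it an aluminium slab 120 (up the slope) x 110 x 18 mm, hinged at x = -60, z = 35 mm, rising to +x at 14 to 29 degrees (clamped). The face looks up and to the fixture's -x, which points away from the robot within 20 degrees. Thin arcs beside it reach 100 mm. Origin: centre of the base's underside; x to the high side, y along the hinge, z up.
- face_mid (a point): Centre of the sloped face, on its surface, where the pin's axis passes. Axes: x straight up the slope (the face is 120 mm long along it), y level across the face (110 mm wide), z out of the face along its normal. It is 65 to 81 mm above the bench.
- pin: Round steel spring pin, 10 mm diameter, at right angles to the sloped face in its middle. Origin: centre of its top end; z out of the face. At first it stands 11 to 14 mm proud. A tight fit: needs about 8 N, a few N more when driven fast; it slides in along the normal, stays where it is driven and stops 0.5 mm proud, which counts as level.
- mallet: Stubby round mallet, handle in line with its head, standing upright on its striking face: black rubber head 36 mm diameter x 38 mm high, above it a light wood handle 22 mm diameter up to 120 mm. About 200 g. Origin: centre of the flat striking face (underside); z along the handle.
- plate: Brass thumb-turn plate lying flat, blade up: 84 (x) x 56 (y) x 7 mm, its back hollowed 3 mm deep inside a 5 mm rim; in the middle an upright fixed blade 36 long (x) x 12 mm thick (y), top 45 mm above the underside. About 200 g. Origin: centre of the underside (rim plane); x along its long sides, z out on the blade side.
- can: Bystander: blue spray can, 52 mm diameter, 150 mm tall, origin at the centre of its base.
- doorknob: Bystander: steel doorknob standing on its 64 mm rose, 66 mm tall, origin at the centre of its base.
- bin: Bystander: blue open bin of screws 110 x 150 x 50 mm, origin at the centre of its base.

How it is judged:
On the way, in this order (a step that is already met when the one before it is completed fails the run):
1. the pin is driven level with the face (less than 2 mm proud) by the mallet, which touches it as it gets there (z of pin in the frame of face_mid below 0.002 m and contact force between mallet and pin above 0.5 N).
2. the mallet stands upright on the bench again, let go (angle between mallet's own z axis and vertical below 0.15 rad and height (world z) of mallet below 0.008 m and contact force between mallet and the arm below 0.1 N and contact force between mallet and the fingers below 0.1 N and linear speed of mallet below 0.02 m/s), for 0.2 s.
At the end, for the whole second after the job is handed in: Plate held still on the sloped face, pushed with 4 to 45 N, within 3 mm and 0.045 rad of flush, centred within 10 mm along and across, long sides within 0.14 rad of the slope, blade out; pin under 2 mm proud; mallet upright on the bench (0.15 rad), untouched (angle between the z axis of plate and the z axis of face_mid, either way round below 0.045 rad and angle between the x axis of plate and the x axis of face_mid, either way round below 0.14 rad and z of plate in the frame of face_mid between -0.003 and 0.003 m and x of plate in the frame of face_mid between -0.01 and 0.01 m and y of plate in the frame of face_mid between -0.01 and 0.01 m and angle between plate's own z axis and vertical below 0.7 rad and contact force between plate and stage between 4 and 45 N and contact force between plate and the fingers above 2 N and linear speed of plate below 0.01 m/s and z of pin in the frame of face_mid below 0.002 m and angle between mallet's own z axis and vertical below 0.15 rad and height (world z) of mallet below 0.008 m and contact force between mallet and the arm below 0.1 N and contact force between mallet and the fingers below 0.1 N); the arm keeps its last pose, push and grip.
It fails at once if the fingers push on the pin (contact force between the fingers and pin above 1 N).
It fails at once if the plate is pressed on the pin while it is still proud (contact force between plate and pin above 3 N and z of pin in the frame of face_mid above 0.003 m).
It fails at once if the spray can is pushed more than 30 mm or tipped (distance of can from where it was at the start of the episode above 0.03 m or angle between can's own z axis and vertical above 0.3 rad).
It fails at once if the doorknob is pushed more than 30 mm or tipped (distance of doorknob from where it was at the start of the episode above 0.03 m or angle between doorknob's own z axis and vertical above 0.3 rad).
It fails at once if the bin is pushed more than 30 mm or tipped (distance of bin from where it was at the start of the episode above 0.03 m or angle between bin's own z axis and vertical above 0.3 rad).
It also fails if it takes over 61 s, if anything falls off the work surface, if the arm or the gripper's body presses on something with over 40 N, if the wrist force passes 120 N, or if a joint passes its speed limit or range.

## Working session

There is one attempt and no reset: what is moved stays moved. The work goes in short steps, Python scripts to look and compute and a tool call to move; the robot and the scene stay as the last step left them, time stands still between calls to the robot, and variables do not carry over. Pictures are saved under pics/ and viewed, about 8 in all and at most 12, crops included, and the job is handed in when it is done.

Besides the shell and the picture viewer there is one more tool, called after "Request:" by a JSON object that holds its "name" and its "arguments", one argument or row to a line. arm_command: Moves the arm, as the interface text tells. Its arguments: {"type":"object","properties":{"increments":{"type":"array"}},"required":["increments"]}

```bash
mkdir -p pics; cat > h.py <<'E'
import numpy as np, cv2
from rig import get_obs, grab_frame, camera_model
def snap(name,fn):
    f=grab_frame(name); cv2.imwrite(f'pics/{fn}.png',f[:,:,::-1]); return f
E
python3 - <<'E'
from h import *
for n in('side','top'):
    snap(n,n+'0'); print(n,camera_model(n))
o=get_obs(); print(o)
E
```

```text
side {'fx': 366.69872220296264, 'fy': 366.69872220296264, 'cx': 322.87455083854195, 'cy': 202.20300986813405, 'eye': array([ 0.50168456, -0.9050998 ,  0.62188267]), 'rotation': array([ 0.48759931, -0.03805216, -0.04830194,  0.87089946])}
top {'fx': 462.07164823768306, 'fy': 462.07164823768306, 'cx': 323.45119157138004, 'cy': 206.64504356099687, 'eye': array([0.44975789, 0.00975894, 1.34419596]), 'rotation': array([-0.05309663,  0.04920087,  0.70870415, -0.70178234])}
{'time': 0.1, 'joints': array([-1.19279534,  0.62921912,  0.03845254,  1.51823124, -0.02701934,
        0.99631122, -0.02000217]), 'joint_velocities': array([-0.00016049, -0.00053332, -0.00206528, -0.00214476,  0.00071174,
        0.00185026,  0.00121675]), 'joint_efforts': array([ 3.21766747e-03, -5.50798309e+01,  1.14771400e+00, -1.87119037e+01,
       -5.21257671e-02,  1.92579848e-02,  5.53365567e-05]), 'position': array([0.27881411, 0.58651965, 0.20468035]), 'eef_rot': array([ 8.45396580e-01,  5.34138503e-01, -6.97279411e-04,  4.41924770e-04]), 'contact_force': array([ 0.41106175, -0.35384255,  0.79269554]), 'ft_torque': array([0.02509474, 0.03290119, 0.02288738]), 'grip_width': 0.09407858697022702}
```

View pics/top0.png

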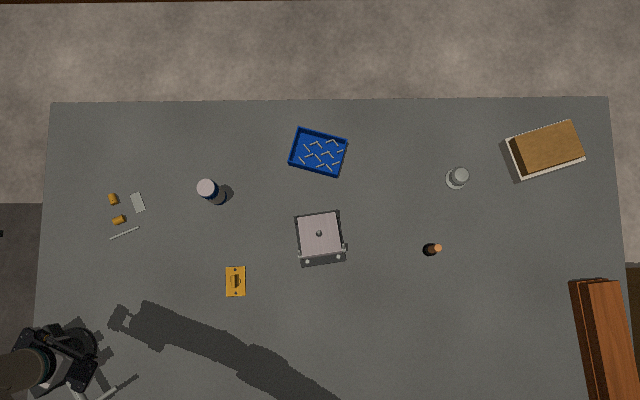

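View pics/side0.png

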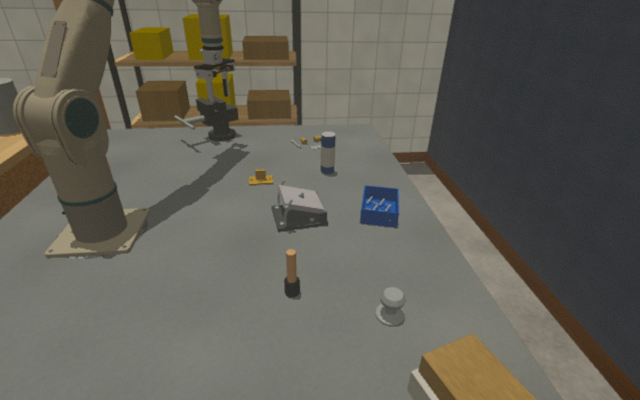

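Top view: fixture ~(320,238), pin ~(319,233), mallet (432,249), plate (236,281), can (210,190), bin (318,152), knob (457,178). In the side view: mallet (291,285), plate (261,180) and fixture (300,205). I'll zoom in with a composite.

```bash
python3 - <<'E'
from h import *
t=cv2.imread('pics/top0.png'); s=cv2.imread('pics/side0.png')
def c(im,u,v,w,h,k):
    p=im[v:v+h,u:u+w]; p=cv2.resize(p,None,fx=k,fy=k,interpolation=cv2.INTER_CUBIC); return np.clip(p*1.4,0,255).astype(np.uint8)
a=c(t,285,200,70,70,5)   # stage top 350
b=c(s,265,175,70,70,5)   # stage side
d=c(t,405,225,60,50,5) #mallet top 300x250
e=c(t,215,255,50,50,5) # plate top 250
f=c(s,240,160,45,50,5) # plate side 225x250
W=np.zeros((600,800,3),np.uint8)
W[:350,:350]=a; W[:350,350:700]=b; W[350:,:300]=d; W[350:,300:550]=e; W[350:,550:775]=f
cv2.imwrite('pics/comp.png',W)
E
```

```text
(no output)
```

View pics/comp.png

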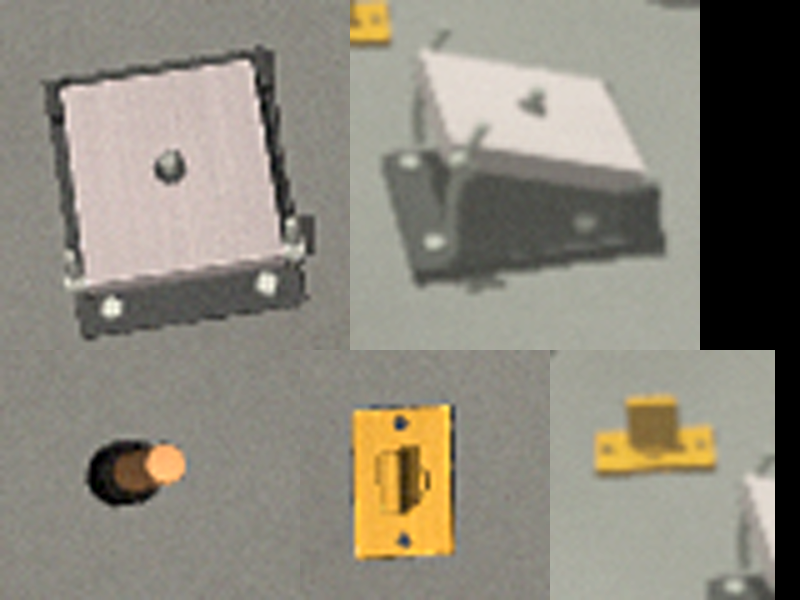

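Composite: face corners, base corners, pin, plate corners and handle top can all be read off (5x crops). I'll fit poses from these.

```bash
cat >> h.py <<'E'
from scipy.spatial.transform import Rotation as R
from scipy.optimize import least_squares
def proj(n,P):
    m=camera_model(n); p=R.from_quat(m['rotation']).inv().apply(np.atleast_2d(P)-m['eye'])
    return np.c_[m['cx']+m['fx']*p[:,0]/-p[:,2], m['cy']-m['fy']*p[:,1]/-p[:,2]]
def back(n,uv,z):
    m=camera_model(n); u,v=uv
    d=R.from_quat(m['rotation']).apply([(u-m['cx'])/m['fx'],-(v-m['cy'])/m['fy'],-1.])
    return m['eye']+d*(z-m['eye'][2])/d[2]
E
python3 - <<'E'
from h import *
px=lambda a,u0,v0:(np.array(a,float)+.5)/5-.5+[u0,v0]
tp=px([(60,95),(252,60),(287,247),(80,280),(85,338),(307,298),(42,82),(272,48)],285,200)
sp=px([(70,50),(255,80),(300,178),(95,150),(65,282),(315,250),(33,153)],265,175)
def world(p,L):
    x,y,yaw,*_=p; return R.from_euler('z',yaw).apply(L)+[x,y,0]
def face(t,s,w,h=0):
    n=np.array([-np.sin(t),0,np.cos(t)]); u=np.array([np.cos(t),0,np.sin(t)])
    return np.array([-.06,0,.035])+.018*n+(s+.06)*u+np.array([0,w,0])+h*n
def pts(p):
    t=p[3]
    # fixture +x ~ world -x : fixture +y ~ world -y (image right in top)
    LL,LR,HR,HL=[face(t,s,w) for s,w in((-.06,-.055),(-.06,.055),(.06,.055),(.06,-.055))]
    b=lambda x,y:np.array([x,y,.012])
    T=[LL,LR,HR,HL,b(.075,-.065),b(.075,.065),b(-.075,-.065),b(-.075,.065)]
    S=[HL,LL,LR,HR,b(.075,.065),b(-.075,.065),b(.075,-.065)]
    return proj('top',world(p,np.array(T))),proj('side',world(p,np.array(S)))
def res(p):
    a,b=pts(p); return np.r_[(a-tp).ravel(),(b-sp).ravel()]
r=least_squares(res,[.4,0,np.pi,.35],loss='soft_l1')
p=r.x; print('stage',p[:2],np.degrees(p[2:]))
print(np.round(res(p).reshape(-1,2),1).tolist())
fm=world(p,face(p[3],0,0)[None])[0]; n=R.from_euler('z',p[2]).apply([-np.sin(p[3]),0,np.cos(p[3])])
print('face_mid',fm,'n',n)
for h in(0,.0125):print('pin proj',h,proj('top',fm+h*n),proj('side',fm+h*n))
print('meas pin top',px([(170,165)],285,200),'side',px([(186,95)],265,175))
t=cv2.imread('pics/top0.png'); s=cv2.imread('pics/side0.png')
# handle top
c=cv2.inRange(t[225:275,405:465],(60,130,190),(180,200,255)); print('htop',cv2.countNonZero(c))
m=cv2.moments(c,True); uv=(405+m['m10']/m['m00'],225+m['m01']/m['m00']); print(uv,back('top',uv,.12))
print('side handle proj',[proj('side',[*back('top',uv,.12)[:2],z])[0] for z in(0,.038,.12)])
hsv=cv2.cvtColor(s,cv2.COLOR_BGR2HSV)
# plate
hs=cv2.cvtColor(t,cv2.COLOR_BGR2HSV)[255:305,215:265]; c=cv2.inRange(hs,(15,120,100),(35,255,255))
q=cv2.minAreaRect(cv2.findNonZero(c)); print('rect',q); uv=np.array(q[0])+[215,255]; print('plate',back('top',uv,.007))
B=cv2.boxPoints(q)+[215,255]; W=np.array([back('top',b,.007) for b in B]); print(W, np.linalg.norm(W-np.roll(W,1,0),axis=1))
print('side proj plate ctr z7,45',proj('side',[[*back('top',uv,.007)[:2],z] for z in(.007,.045)]))
for nme,uv,z in(('can',(207,186),.15),('bin',(319,150),.05),('knob',(460,175),.066)): print(nme,back('top',uv,z))
o=get_obs(); print(R.from_quat(o['eef_rot']).as_matrix())
E
```

```text
stage [0.55333896 0.02732452] [188.01438102  16.78087738]
[[0.4, -1.9], [0.6, -0.7], [0.3, 1.7], [1.5, 1.2], [-0.3, -0.1], [0.2, 1.1], [1.0, -0.4], [-0.8, -0.2], [-0.2, 0.1], [-0.4, -0.2], [-0.2, -1.4], [1.1, -1.3], [-0.2, -2.4], [0.6, -2.9], [-0.3, -0.1]]
face_mid [0.56101512 0.0284053  0.06955622] n [0.28589245 0.04025274 0.95741591]
pin proj 0 [[319.18994993 233.40668605]] [[300.92840997 196.47681962]]
pin proj 0.0125 [[318.92891142 231.72730322]] [[302.08113466 192.83218241]]
meas pin top [[318.6 232.6]] side [[301.8 193.6]]
htop 11
(436.90909090909093, 249.0) [ 0.51231336 -0.28256582  0.12      ]
side handle proj [array([289.79759905, 291.01079201]), array([289.33086394, 278.84332714]), array([288.24384188, 250.50540605])]
rect ((19.999059677124023, 25.978302001953125), (29.58074951171875, 19.2861270904541), 87.51044464111328)
plate [0.43248072 0.27128454 0.007     ]
[[0.47350821 0.30159814 0.007     ]
 [0.47537208 0.2462013  0.007     ]
 [0.39182634 0.24124662 0.007     ]
 [0.38997967 0.29613954 0.007     ]] [0.08370671 0.05542819 0.08369253 0.05492397]
side proj plate ctr z7,45 [[260.31268025 178.70823073]
 [259.5572849  169.11729746]]
can [0.68200705 0.3216415  0.15      ]
bin [0.80362253 0.02730338 0.05      ]
knob [ 0.7223525  -0.36974446  0.066     ]
[[ 4.29391146e-01  9.03118344e-01 -7.06857188e-04]
 [ 9.03117112e-01 -4.29391728e-01 -1.49209094e-03]
 [-1.65105333e-03  2.31581668e-06 -9.99998637e-01]]
```

```bash
cat > fit.py <<'E'
from h import *
t=cv2.imread('pics/top0.png'); s=cv2.imread('pics/side0.png')
def quad(im,u0,v0,w,h,thr):
    g=cv2.cvtColor(im,cv2.COLOR_BGR2GRAY)[v0:v0+h,u0:u0+w]
    g=cv2.resize(g,None,fx=8,fy=8,interpolation=cv2.INTER_CUBIC)
    m=cv2.morphologyEx(cv2.inRange(g,thr,255),cv2.MORPH_OPEN,np.ones((40,40)))
    c=max(cv2.findContours(m,0,1)[0],key=cv2.contourArea); c=cv2.convexHull(c)
    for e in range(5,80):
        a=cv2.approxPolyDP(c,e,True)
        if len(a)<=4:break
    return (a[:,0]+.5)/8-.5+[u0,v0], cv2.contourArea(c)/64
for im,b in((t,(285,200,70,70)),(s,(265,175,70,70))):
    g=cv2.cvtColor(im,cv2.COLOR_BGR2GRAY); u,v,w,h=b; print(np.percentile(g[v:v+h,u:u+w],[5,30,50,70,90]))
    for thr in(115,125,135,145): 
        q,a=quad(im,*b,thr); print(thr,a,np.round(q,1).tolist())
print(t[247,430:444].tolist()); print(s[251,284:298].tolist())
E
python3 fit.py
```

```text
[ 56.   97.   99.  134.3 141. ]
115 1558.0078125 [[334.7, 212.8], [340.3, 250.6], [301.8, 255.7], [297.8, 217.4]]
125 1538.4609375 [[334.6, 212.9], [340.2, 250.4], [301.9, 255.6], [297.9, 217.7]]
135 1270.53125 [[333.6, 222.3], [333.2, 247.2], [302.2, 255.3], [298.1, 219.7]]Traceback (most recent call last):
  File "fit.py", line 15, in <module>
    q,a=quad(im,*b,thr); print(thr,a,np.round(q,1).tolist())
        ~~~~^^^^^^^^^^^
  File "fit.py", line 7, in quad
    c=max(cv2.findContours(m,0,1)[0],key=cv2.contourArea); c=cv2.convexHull(c)
ValueError: max() iterable argument is empty
```

```bash
sed -i 's/^for im,b.*$/import sys/;/^    g=cv2.cvtColor(im,cv2.COLOR_BGR2GRAY); u,v/d;/^    for thr/d;/^        q,a=quad(im/d;/^print(t\[247/d;s/(40,40)/(12,12)/' fit.py
cat >> fit.py <<'E'
if __name__=='__main__':
    for thr in(112,118,125): print('T',*[np.round(x,1).tolist() for x in quad(t,285,200,70,70,thr)])
    for thr in(140,150,160,170):
        try: print('S',thr,*[np.round(x,1).tolist() for x in quad(s,265,175,70,70,thr)])
        except Exception as e: print(thr,'none')
    print(cv2.cvtColor(s,cv2.COLOR_BGR2GRAY)[200,270:345].tolist())
    print(t[247,428:446].tolist()); print(s[256,284:298].tolist())
E
python3 fit.py
```

```text
T [[334.2, 211.8], [345.2, 250.4], [298.1, 257.6], [296.9, 217.8]] 1763.9
T [[334.2, 211.8], [345.2, 250.3], [300.1, 257.1], [296.9, 217.9]] 1700.2
T [[334.2, 211.9], [342.8, 250.3], [301.1, 256.8], [297.1, 217.9]] 1610.1
S 140 [[279.2, 184.9], [314.3, 190.7], [322.7, 208.2], [285.7, 202.7]] 637.5
S 150 [[280.4, 185.9], [314.1, 191.1], [322.2, 207.9], [285.7, 201.8]] 585.0
160 none
170 none
[118, 120, 120, 117, 119, 121, 121, 104, 86, 95, 111, 114, 113, 115, 146, 158, 155, 154, 154, 146, 127, 118, 125, 145, 157, 156, 156, 156, 155, 155, 154, 156, 157, 154, 156, 154, 156, 154, 155, 155, 154, 155, 154, 155, 152, 155, 154, 155, 154, 145, 126, 117, 119, 118, 121, 120, 117, 120, 120, 120, 120, 119, 121, 120, 120, 119, 119, 120, 118, 123, 121, 120, 120, 121, 123]
[[35, 45, 65], [35, 52, 76], [33, 53, 73], [37, 54, 74], [33, 50, 71], [35, 52, 72], [68, 104, 150], [85, 135, 192], [82, 131, 186], [83, 133, 187], [87, 133, 186], [86, 136, 188], [81, 131, 186], [84, 130, 187], [95, 95, 93], [93, 97, 96], [94, 102, 101], [89, 98, 98]]
[[111, 120, 118], [103, 112, 115], [74, 92, 105], [58, 81, 103], [57, 81, 105], [59, 84, 107], [58, 83, 105], [55, 82, 105], [57, 80, 103], [58, 79, 100], [54, 77, 98], [58, 77, 96], [97, 108, 111], [115, 122, 121]]
```

```bash
cat > fit2.py <<'E'
from fit import *
from scipy.optimize import minimize
def mask(im,u0,v0,thr):
    g=cv2.resize(cv2.cvtColor(im,cv2.COLOR_BGR2GRAY)[v0:v0+70,u0:u0+70],None,fx=8,fy=8,interpolation=cv2.INTER_LINEAR)
    m=cv2.morphologyEx(cv2.inRange(g,thr,255),cv2.MORPH_OPEN,np.ones((30,30)))
    c=max(cv2.findContours(m,0,1)[0],key=cv2.contourArea); return cv2.drawContours(np.zeros_like(m),[c],-1,255,-1)
M={'top':(mask(t,285,200,120),285,200),'side':(mask(s,265,175,138),265,175)}
def pose(p):
    x,y,yaw,a=p[:4]; dz=p[4] if len(p)>4 else 0
    Rw=R.from_euler('z',yaw); n=np.array([-np.sin(a),0,np.cos(a)]); u=np.array([np.cos(a),0,np.sin(a)])
    return Rw.apply(np.array([-.06,0,.035])+.018*n+.06*u)+[x,y,dz],Rw.apply(u),Rw.apply([0,1,0]),Rw.apply(n)
def cost(p,which=('top','side')):
    c,u,v,n=pose(p); Q=np.array([c+a*.06*u+b*.055*v for a,b in((1,1),(1,-1),(-1,-1),(-1,1))]); J=0
    for k in which:
        m,u0,v0=M[k]; q=(proj(k,Q)-[u0,v0]+.5)*8-.5
        r=cv2.fillConvexPoly(np.zeros_like(m),np.round(q*16).astype(np.int32),255,shift=4)
        J+=cv2.countNonZero(m^r)/64
    return J
if __name__=='__main__':
    for extra in([],[0.]):
        best=None
        for a0 in(16,20,24,28):
            p0=np.r_[.553,.0273,np.radians([188,a0]),extra]
            S=np.vstack([p0]+[p0+d for d in np.diag([.006,.006,.05,.06,.005][:len(p0)])])
            r=minimize(cost,p0,method='Nelder-Mead',options=dict(initial_simplex=S,maxiter=500,xatol=1e-5,fatol=.05))
            print(a0,r.fun,r.x[:2],np.degrees(r.x[2:4]),r.x[4:])
            if best is None or r.fun<best.fun: best=r
        c,u,v,n=pose(best.x); print('face_mid',c,'n',n,'u',u)
        print(proj('top',[c,c+.0125*n]),proj('side',[c,c+.0125*n]))
    B=(pose(best.x)[0],)
    # mallet handle top disc
    hs=t.astype(int)[225:275,405:465]; c=((hs[:,:,2]>140)*255).astype(np.uint8); m=cv2.moments(c,True)
    uv=(405+m['m10']/m['m00'],225+m['m01']/m['m00']); w=back('top',uv,.12); print('handle',cv2.countNonZero(c),uv,w,[proj('side',[*w[:2],z])[0] for z in(0,.12)])
    g=s.astype(int)[235:300,275:310]; d=((g[:,:,2]-g[:,:,0]>25)|(g.sum(2)<150)); 
    for v in range(10,65,6): print(v+235,np.flatnonzero(d[v])+275 if d[v].any() else None)
E
python3 fit2.py
```

```text
16 133.34375 [0.55055001 0.02708747] [188.02162936  19.46920309] []
20 133.96875 [0.55048074 0.02704794] [188.13450664  19.52223549] []
24 134.0 [0.55068902 0.02695423] [188.16564855  19.36919489] []
28 133.140625 [0.55056575 0.02710489] [188.05030877  19.46518107] []
face_mid [0.55990041 0.02842514 0.07196523] n [0.32995009 0.04666693 0.94284417] u [-0.9335529  -0.13203831  0.33323395]
[[319.17262041 233.73398319]
 [318.88105058 231.85959231]] [[300.54091752 195.78800019]
 [301.87906674 192.16725932]]
16 120.078125 [0.55042906 0.02872751] [188.13928862  19.81806246] [-0.00227185]
20 121.328125 [0.55100238 0.02849838] [188.82464626  19.20760874] [-0.00189606]
24 119.921875 [0.55080553 0.0284808 ] [188.56667862  19.51763817] [-0.00216821]
28 120.0 [0.55042427 0.02874592] [188.33127875  19.91098427] [-0.0025103]
face_mid [0.5601614  0.02989018 0.0698433 ] n [0.33036957 0.04976719 0.94253869] u [-0.93202295 -0.14040084  0.33409703]
[[318.65361821 233.71120315]
 [318.34387226 231.83814527]] [[300.60355397 196.15214652]
 [301.93989312 192.53561609]]
handle 46 (437.7173913043478, 247.2173913043478) [ 0.5169832  -0.28490597  0.12      ] [array([291.86162229, 291.59190877]), array([290.46896186, 251.05817688])]
245 None
251 [286 287 288 289 290 291 292 293 294 295]
257 [286 287 288 289 290 291 292 293 294 295]
263 [286 287 288 289 290 291 292 293 294 295]
269 [287 288 289 290 291 292 293 294 295]
275 [287 288 289 290 291 292 293 294 295]
281 [286 288 289 290 291 292 293 294 295 297 298]
287 [285 286 287 288 289 290 291 292 293 294 295 296 297 298]
293 [286 287 288 289 290 291 292 293 294 295 296 297 298]
299 None
```

Request:
{"name": "arm_command", "arguments": {
  "increments": [
    [0.012,-0.03,0,-1.9,1],
    [0.012,-0.03,0,-1.9,1],
    [0.012,-0.03,0,-1.9,1],
    [0.012,-0.03,0,-1.9,1],
    [0.012,-0.03,0,-1.9,1],
    [0.012,-0.03,0,-1.9,1],
    [0.012,-0.03,0,-1.9,1],
    [0.012,-0.03,0,-1.9,1],
    [0.012,-0.03,0,-1.9,1],
    [0.012,-0.03,0,-1.9,1]
  ]
}}

```text
time: 0.93
position: [0.3992, 0.2854, 0.2053]
eef_rot: [0.922, 0.387, -0.0, 0.0]
contact_force: [0.8, -0.2, -0.2]
grip_width: 0.0938
```

Request:
{"name": "arm_command", "arguments": {
  "increments": [
    [0.008,-0.03,0,-1.9,1],
    [0.008,-0.03,0,-1.9,1],
    [0.008,-0.03,0,-1.9,1],
    [0.008,-0.03,0,-1.9,1],
    [0.008,-0.03,0,-1.9,1],
    [0.008,-0.03,0,-1.9,1],
    [0.008,-0.03,0,-1.9,1],
    [0.008,-0.03,0,-1.9,1],
    [0.008,-0.03,0,-1.9,1],
    [0.008,-0.03,0,-1.9,1]
  ]
}}

```text
time: 1.77
position: [0.479, -0.0144, 0.2053]
eef_rot: [0.973, 0.229, -0.0, -0.0]
contact_force: [-0.2, -0.6, -0.0]
grip_width: 0.0939
```

Request:
{"name": "arm_command", "arguments": {
  "increments": [
    [0.004,-0.03,0,-1.9,1],
    [0.004,-0.03,0,-1.9,1],
    [0.004,-0.03,0,-1.9,1],
    [0.004,-0.03,0,-1.9,1],
    [0.004,-0.03,0,-1.9,1],
    [0.004,-0.03,0,-1.9,1],
    [0.004,-0.03,0,-1.9,1],
    [0.004,-0.03,0,-1.9,1],
    [0.004,-0.03,0,-1.9,1],
    [0,0,0,0,1]
  ]
}}

```text
time: 2.6
position: [0.5141, -0.2905, 0.2054]
eef_rot: [0.997, 0.078, -0.0, 0.003]
contact_force: [-0.3, 1.2, 1.1]
grip_width: 0.094
```

Request:
{"name": "arm_command", "arguments": {
  "increments": [
    [0.002,-0.001,-0.01,-0.8,1],
    [0,0,-0.02,0,1],
    [0,0,-0.02,0,1],
    [0,0,0,0,1]
  ]
}}

```text
time: 2.93
position: [0.5148, -0.2803, 0.1512]
eef_rot: [0.997, 0.076, -0.003, -0.003]
contact_force: [-0.3, 0.9, -0.5]
grip_width: 0.0943
```

```bash
python3 - <<'E'
from h import *
o=get_obs(); print(o['position'],R.from_quat(o['eef_rot']).as_matrix()[:,0])
a=snap('side','side1');b=snap('top','top1')
c=a[130:310,220:370]; d=b[200:300,370:500]
W=np.zeros((540,800,3),np.uint8); W[:540,:450]=cv2.resize(c,(450,540)); W[:269,450:800]=cv2.resize(d,(350,269)); cv2.imwrite('pics/c2.png',W[:,:,::-1])
E
```

```text
[ 0.51480545 -0.2802544   0.15121088] [ 0.98828683  0.15248844 -0.00603526]
```

View pics/c2.png

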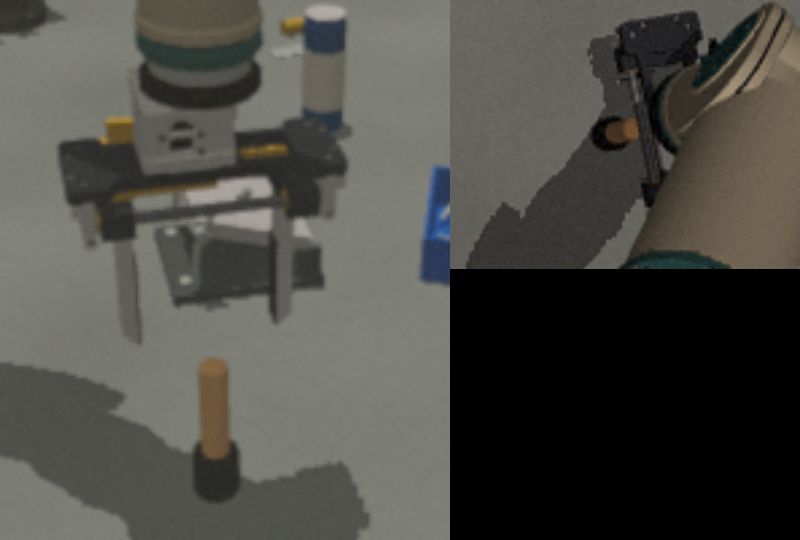

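The crop shows the fingers straddling the mallet along x, above the handle top at crop (213,365); the path down is clear.

Request:
{"name": "arm_command", "arguments": {
  "increments": [
    [0.001,0,-0.02,-0.5,1],
    [0,0,-0.02,0,1],
    [0,0,-0.02,0,1],
    [0,0,-0.02,0,1],
    [0,0,-0.005,0,1],
    [0,0,0,0,1],
    [0,0,0,0,1]
  ]
}}

```text
time: 3.62
position: [0.5189, -0.2841, 0.0716]
eef_rot: [0.997, 0.071, 0.001, 0.0]
contact_force: [0.7, -0.4, 0.4]
grip_width: 0.094
```

Request:
{"name": "arm_command", "arguments": {
  "increments": [
    [0,-0.001,0,0,-1],
    [0,0,0,0,-1],
    [0,0,0,0,-1],
    [0,0,0,0,-1],
    [0,0,0,0,-1],
    [0,0,0,0,-1],
    [0,0,0,0,-1],
    [0,0,0,0,-1]
  ]
}}

```text
time: 4.28
position: [0.5181, -0.2849, 0.0705]
eef_rot: [0.997, 0.071, -0.0, -0.0]
contact_force: [-0.0, 1.0, -0.4]
grip_width: 0.0443
```

Request:
{"name": "arm_command", "arguments": {
  "increments": [
    [0,0,0,0,-1],
    [0,0,0,0,-1],
    [0,0,0,0,-1],
    [0,0,0,0,-1],
    [0,0,0,0,-1]
  ]
}}

```text
time: 4.7
position: [0.5181, -0.2849, 0.0704]
eef_rot: [0.997, 0.071, -0.0, -0.0]
contact_force: [0.4, -1.0, 0.0]
grip_width: 0.0213
```

Request:
{"name": "arm_command", "arguments": {
  "increments": [
    [0,0,0.03,0,-1],
    [0,0,0.04,0,-1],
    [0.004,0.02,0.04,0,-1],
    [0.005,0.03,0,0,-1],
    [0.005,0.03,0,0,-1],
    [0.005,0.03,0,0,-1],
    [0.005,0.03,0,0,-1],
    [0.005,0.03,0,0,-1],
    [0.005,0.03,0,0,-1],
    [0.005,0.03,0,0,-1]
  ]
}}

```text
time: 5.53
position: [0.5563, -0.0548, 0.1772]
eef_rot: [0.997, 0.071, -0.001, -0.0]
contact_force: [0.6, 0.1, -1.3]
grip_width: 0.0217
```

Request:
{"name": "arm_command", "arguments": {
  "increments": [
    [0.006,0.03,0,0,-1],
    [0.006,0.03,0,0,-1],
    [0.006,0.026,0,0,-1],
    [0,0,0,0,-1],
    [0,0,0,0,-1],
    [0,0,0,0,-1]
  ]
}}

```text
time: 6.03
position: [0.5741, 0.0288, 0.1772]
eef_rot: [0.997, 0.071, -0.001, 0.0]
contact_force: [0.7, -0.1, -2.0]
grip_width: 0.0219
```

```bash
python3 - <<'E'
from h import *
a=snap('side','side2');b=snap('top','top2')
c=a[110:250,240:370]; d=b[180:290,270:400]
o=get_obs(); print(o['position'],R.from_quat(o['eef_rot']).as_matrix()[:,0],o['contact_force'])
p=o['position']; print(proj('side',[p-[0,0,.0704],[.564,.0295,.084]]), proj('side',p))
W=np.zeros((560,800,3),np.uint8); W[:560,:520]=cv2.resize(c,(520,560),interpolation=2); W[:237,520:800]=cv2.resize(d,(280,237)); cv2.imwrite('pics/c3.png',W[:,:,::-1])
E
```

```text
[0.57433356 0.02785174 0.17747773] [ 9.90172431e-01  1.39850076e-01 -7.15574436e-04] [-1.13242779 -0.03038454 -2.05045411]
[[305.36567612 185.24797197]
 [301.85756161 192.011056  ]] [[305.2219251  163.24265993]]
```

View pics/c3.png

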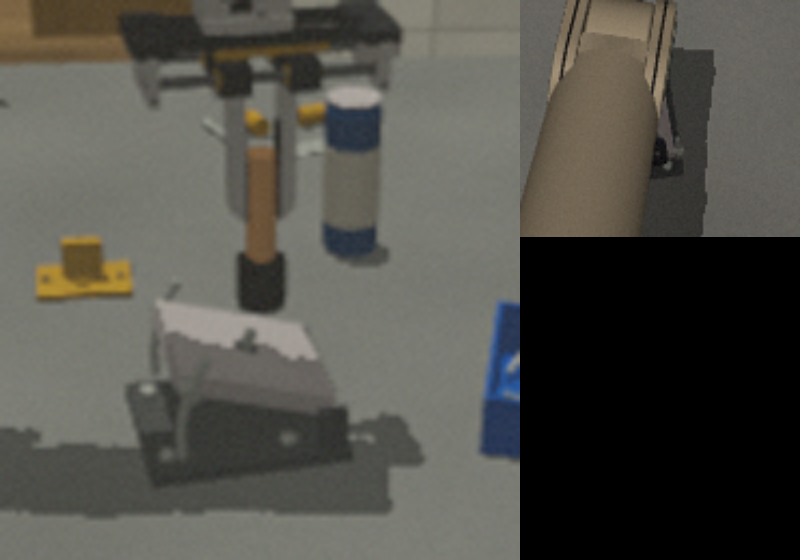

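Mallet hangs upright, its striking face at side px ~(305,186) just over and downhill of the pin (301,194), as planned. I'll lower it now.

Request:
{"name": "arm_command", "arguments": {
  "increments": [
    [0.001,0.002,-0.008,0,-1],
    [0,0,-0.008,0,-1],
    [0,0,-0.002,0,-1],
    [0,0,-0.002,0,-1],
    [0,0,-0.002,0,-1],
    [0,0,-0.002,0,-1]
  ]
}}

```text
time: 6.63
position: [0.5756, 0.0313, 0.154]
eef_rot: [0.997, 0.071, -0.0, -0.0]
contact_force: [-2.6, -0.1, 8.0]
grip_width: 0.0211
```

Request:
{"name": "arm_command", "arguments": {
  "increments": [
    [0,0,-0.001,0,-1],
    [0,0,-0.001,0,-1],
    [0,0,-0.001,0,-1],
    [0,0,-0.001,0,-1]
  ]
}}

```text
time: 6.97
position: [0.5748, 0.0312, 0.1506]
eef_rot: [0.997, 0.071, -0.001, -0.0]
contact_force: [-3.6, 0.4, 8.4]
grip_width: 0.0214
```

Request:
{"name": "arm_command", "arguments": {
  "increments": [
    [0,0,-0.0015,0,-1],
    [0,0,-0.0015,0,-1],
    [0,0,-0.0015,0,-1],
    [0,0,-0.001,0,-1]
  ]
}}

```text
time: 7.3
position: [0.5733, 0.0309, 0.1448]
eef_rot: [0.997, 0.071, -0.002, -0.0]
contact_force: [-7.0, -1.3, 8.5]
grip_width: 0.0214
```

Request:
{"name": "arm_command", "arguments": {
  "increments": [
    [0,0,-0.001,0,-1],
    [0,0,-0.001,0,-1],
    [0,0,-0.0005,0,-1]
  ]
}}

```text
time: 7.55
position: [0.5732, 0.0309, 0.1425]
eef_rot: [0.997, 0.071, -0.002, -0.0]
contact_force: [-8.2, -0.5, 13.2]
grip_width: 0.0217
```

Request:
{"name": "arm_command", "arguments": {
  "increments": [
    [0.001,0,-0.001,0,-1],
    [0.001,0,-0.001,0,-1],
    [0,0,0,0,-1]
  ]
}}

```text
time: 7.8
position: [0.5788, 0.0312, 0.141]
eef_rot: [0.997, 0.071, 0.001, 0.0]
contact_force: [2.2, -1.1, 0.5]
grip_width: 0.0215
```

Request:
{"name": "arm_command", "arguments": {
  "increments": [
    [0,0,-0.001,0,-1],
    [0,0,-0.001,0,-1],
    [0,0,0,0,-1]
  ]
}}

```text
time: 8.05
position: [0.5796, 0.0312, 0.1402]
eef_rot: [0.997, 0.071, 0.002, -0.0]
contact_force: [-2.2, -0.5, 14.8]
grip_width: 0.0214
```

Request:
{"name": "arm_command", "arguments": {
  "increments": [
    [-0.001,0,-0.001,0,-1],
    [-0.001,0,-0.001,0,-1],
    [0,0,-0.001,0,-1],
    [0,0,0,0,-1]
  ]
}}

```text
time: 8.38
position: [0.5797, 0.0311, 0.1399]
eef_rot: [0.997, 0.071, 0.005, -0.0]
contact_force: [-2.6, 0.4, 30.9]
grip_width: 0.0214
```

Stop reached: force rises to 31 N with no motion. I'll lift, carry the mallet home, and check the pin on the way.

Request:
{"name": "arm_command", "arguments": {
  "increments": [
    [0,0,0.015,0,-1],
    [0,0,0.03,0,-1],
    [-0.006,-0.03,0,0,-1],
    [-0.006,-0.03,0,0,-1],
    [-0.006,-0.03,0,0,-1],
    [-0.006,-0.03,0,0,-1],
    [-0.006,-0.03,0,0,-1],
    [-0.006,-0.03,0,0,-1],
    [-0.006,-0.03,0,0,-1],
    [-0.006,-0.03,0,0,-1]
  ]
}}

```text
time: 9.22
position: [0.5273, -0.2097, 0.1793]
eef_rot: [0.997, 0.071, -0.0, -0.0]
contact_force: [0.6, 0.6, -2.8]
grip_width: 0.0218
```

Request:
{"name": "arm_command", "arguments": {
  "increments": [
    [-0.006,-0.03,0,0,-1],
    [-0.004,-0.03,-0.02,0,-1],
    [0,-0.015,-0.03,0,-1],
    [0,0,0,0,-1],
    [0,0,0,0,-1]
  ]
}}

```text
time: 9.63
position: [0.5161, -0.2834, 0.1278]
eef_rot: [0.998, 0.07, -0.002, -0.001]
contact_force: [0.1, 0.8, -2.6]
grip_width: 0.0216
```

```bash
python3 - <<'E'
from h import *
a=snap('side','side3');b=snap('top','top3')
d=b[195:275,280:360]; c=a[180:225,265:335]; e=a[170:310,240:350]
o=get_obs(); print(o['position'],R.from_quat(o['eef_rot']).as_matrix()[:,0],o['contact_force'])
p=o['position']; print(proj('side',[p-[0,0,.0704],p,p+[0,0,.05]]))
W=np.zeros((600,800,3),np.uint8); W[:270,:420]=cv2.resize(c,(420,270),interpolation=2); W[:560,420:800]=cv2.resize(e,(380,560)[:2] if 0 else (380,484),interpolation=2)[:484] if 0 else cv2.resize(e,(380,560)); W[275:595,:320]=cv2.resize(d,(320,320),interpolation=2); cv2.imwrite('pics/c4.png',W[:,:,::-1])
E
```

```text
[ 0.51855944 -0.28222005  0.12992482] [9.89673554e-01 1.43337588e-01 7.69624294e-04] [ 1.16225146  0.48597696 -3.02432645]
[[291.84442356 271.39469253]
 [291.02375468 246.58783608]
 [290.39267689 227.51186462]]
```

View pics/c4.png

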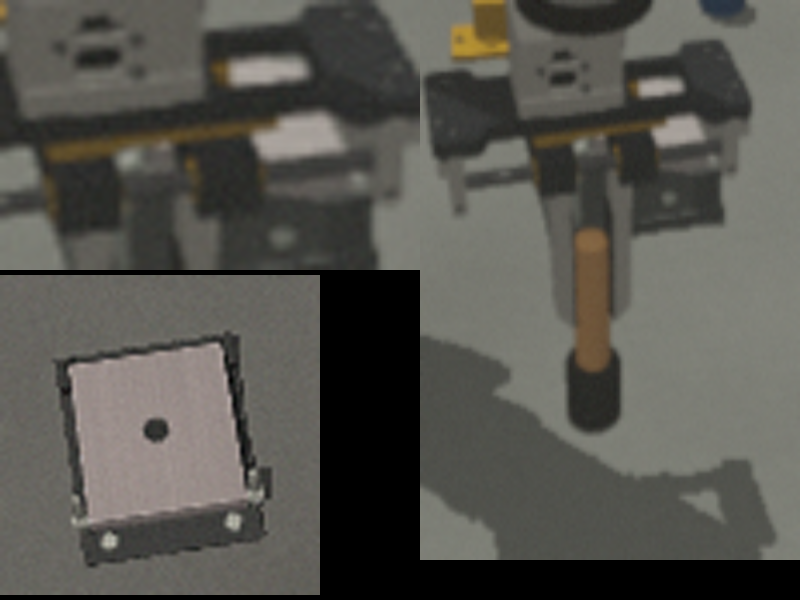

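Pin now shows as a flat disc at top px (319,233.4), matching the computed face centre (319.2,233.7). Mallet still upright in the grip; I'll set it down.

Request:
{"name": "arm_command", "arguments": {
  "increments": [
    [0,0,-0.02,0,-1],
    [0,0,-0.02,0,-1],
    [0,0,-0.01,0,-1],
    [0,0,-0.004,0,-1],
    [0,0,-0.001,0,-1],
    [0,0,-0.001,0,-1],
    [0,0,-0.001,0,-1],
    [0,0,-0.001,0,-1]
  ]
}}

```text
time: 10.4
position: [0.5185, -0.2837, 0.0725]
eef_rot: [0.997, 0.071, 0.001, 0.0]
contact_force: [0.6, -0.0, -3.5]
grip_width: 0.0218
```

Request:
{"name": "arm_command", "arguments": {
  "increments": [
    [0,0,-0.001,0,-1],
    [0,0,-0.001,0,-1],
    [0,0,-0.001,0,-1],
    [0,0,-0.0005,0,-1],
    [0,0,0,0,-1]
  ]
}}

```text
time: 10.82
position: [0.5182, -0.2838, 0.0703]
eef_rot: [0.997, 0.071, 0.001, 0.0]
contact_force: [-3.3, 1.0, 12.7]
grip_width: 0.0211
```

Request:
{"name": "arm_command", "arguments": {
  "increments": [
    [0,0,0,0,1],
    [0,0,0,0,1],
    [0,0,0,0,1],
    [0,0,0,0,1],
    [0,0,0,0,1],
    [0,0,0,0,1],
    [0,0,0,0,1],
    [0,0,0,0,1],
    [0,0,0,0,1]
  ]
}}

```text
time: 11.57
position: [0.5178, -0.2834, 0.068]
eef_rot: [0.997, 0.071, -0.0, -0.0]
contact_force: [-0.2, -0.5, 0.3]
grip_width: 0.0782
```

Request:
{"name": "arm_command", "arguments": {
  "increments": [
    [0,0,0.02,0,1],
    [0,0,0.03,0,1],
    [0,0,0.03,0,1],
    [0,0,0.03,0,1],
    [0,0.01,0.025,0,1]
  ]
}}

```text
time: 11.98
position: [0.5177, -0.2759, 0.2054]
eef_rot: [0.998, 0.07, 0.001, 0.001]
contact_force: [-0.3, 0.1, 0.9]
grip_width: 0.0938
```

Request:
{"name": "arm_command", "arguments": {
  "increments": [
    [-0.004,0.028,0,4.3,1],
    [-0.004,0.028,0,4.3,1],
    [-0.004,0.028,0,4.3,1],
    [-0.004,0.028,0,4.3,1],
    [-0.004,0.028,0,4.3,1],
    [-0.004,0.028,0,4.3,1],
    [-0.004,0.028,0,4.3,1],
    [-0.004,0.028,0,4.3,1],
    [-0.004,0.028,0,4.3,1],
    [-0.004,0.028,0,4.3,1]
  ]
}}

```text
time: 12.82
position: [0.4774, 0.0079, 0.2033]
eef_rot: [0.901, 0.433, 0.0, 0.0]
contact_force: [0.6, 0.3, 0.1]
grip_width: 0.0937
```

Request:
{"name": "arm_command", "arguments": {
  "increments": [
    [-0.005,0.027,0,4.3,1],
    [-0.005,0.027,0,4.3,1],
    [-0.005,0.027,0,4.3,1],
    [-0.005,0.027,0,4.3,1],
    [-0.005,0.027,0,4.3,1],
    [-0.005,0.027,0,4.3,1],
    [-0.005,0.027,0,4.3,1],
    [-0.005,0.027,0,4.3,1],
    [-0.005,0.027,0,4.3,1],
    [-0.001,0.02,0,4.3,1]
  ]
}}

```text
time: 13.65
position: [0.4306, 0.2722, 0.2033]
eef_rot: [0.679, 0.734, 0.0, -0.0]
contact_force: [1.0, 0.6, -0.7]
grip_width: 0.094
```

Request:
{"name": "arm_command", "arguments": {
  "increments": [
    [0,0,-0.03,0,1],
    [0,0,-0.03,0,1],
    [0,0,-0.03,0,1],
    [0,0,-0.02,0,1],
    [0,0,0,0,1],
    [0,0,0,0,1]
  ]
}}

```text
time: 14.15
position: [0.4313, 0.2692, 0.0926]
eef_rot: [0.681, 0.732, -0.001, -0.0]
contact_force: [-0.4, 0.4, 0.8]
grip_width: 0.0937
```

```bash
python3 - <<'E'
from h import *
a=snap('side','side4');b=snap('top','top4')
o=get_obs(); x=R.from_quat(o['eef_rot']).as_matrix()[:,0]; print(o['position'],np.degrees(np.arctan2(x[1],x[0])))
e=a[110:200,200:330]; m=a[240:305,270:315]; f=b[200:310,190:270]
print(proj('side',[[*o['position'][:2],z] for z in(.007,.045,.1)]))
W=np.zeros((600,800,3),np.uint8); W[:360,:520]=cv2.resize(e,(520,360),interpolation=2); W[:260,520:700]=cv2.resize(m,(180,260)); W[265:595,525:765]=cv2.resize(f,(240,330)); cv2.imwrite('pics/c5.png',W[:,:,::-1])
E
```

```text
[0.43266349 0.27013723 0.0942736 ] 94.15999242301933
[[260.35715945 178.85611527]
 [259.60189183 169.26038348]
 [258.4665959  154.83636339]]
```

View pics/c5.png

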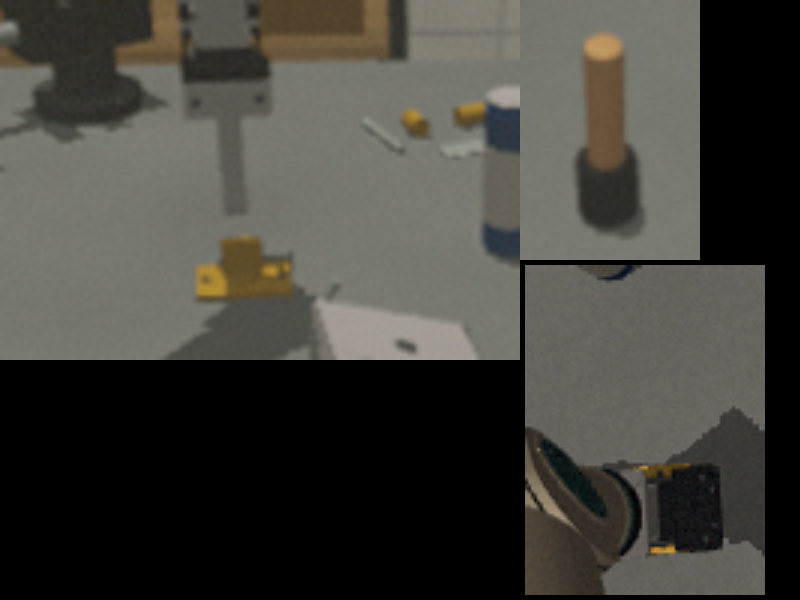

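Plate lies under the fingers: blade at side px ~(260.3,171) against the expected 259.6–260.4. The mallet stands upright. Descending to grip.

Request:
{"name": "arm_command", "arguments": {
  "increments": [
    [0.001,0.001,-0.025,0,1],
    [0,0,-0.025,0,1],
    [0,0,-0.02,0,1],
    [0,0,-0.008,0,1],
    [0,0,0,0,1],
    [0,0,0,0,1]
  ]
}}

```text
time: 14.75
position: [0.4335, 0.2711, 0.0162]
eef_rot: [0.681, 0.732, 0.001, 0.0]
contact_force: [0.2, -0.2, -0.3]
grip_width: 0.0937
```

Request:
{"name": "arm_command", "arguments": {
  "increments": [
    [0,0,0,0,-1],
    [0,0,0,0,-1],
    [0,0,0,0,-1],
    [0,0,0,0,-1],
    [0,0,0,0,-1],
    [0,0,0,0,-1],
    [0,0,0,0,-1],
    [0,0,0,0,-1],
    [0,0,0,0,-1],
    [0,0,0,0,-1]
  ]
}}

```text
time: 15.58
position: [0.4328, 0.2706, 0.015]
eef_rot: [0.681, 0.732, -0.0, -0.0]
contact_force: [-0.4, -1.3, 0.2]
grip_width: 0.031
```

Request:
{"name": "arm_command", "arguments": {
  "increments": [
    [0,0,0,0,-1],
    [0,0,0,0,-1],
    [0,0,0,0,-1],
    [0,0,0,0,-1],
    [0,0,0,0,-1],
    [0,0,0,0,-1]
  ]
}}

```text
time: 16.08
position: [0.4328, 0.2708, 0.0151]
eef_rot: [0.681, 0.732, 0.0, -0.0]
contact_force: [-0.5, 0.3, -0.2]
grip_width: 0.0118
```

Request:
{"name": "arm_command", "arguments": {
  "increments": [
    [0,0,0.02,0,-1],
    [0,0,0.04,0,-1],
    [0,0,0.04,0,-1],
    [0,0,0.04,0,-1],
    [0.01,-0.02,0.01,1,-1],
    [0.015,-0.025,0,1,-1],
    [0.015,-0.025,0,1,-1],
    [0.015,-0.025,0,1,-1],
    [0.015,-0.025,0,0,-1],
    [0.015,-0.025,0,0,-1]
  ]
}}

```text
time: 16.92
position: [0.5177, 0.124, 0.1648]
eef_rot: [0.655, 0.756, -0.001, -0.0]
contact_force: [0.6, 0.3, -1.9]
grip_width: 0.0118
```

Request:
{"name": "arm_command", "arguments": {
  "increments": [
    [0.015,-0.025,0,0,-1],
    [0.015,-0.025,0,0,-1],
    [0.015,-0.025,0,0,-1],
    [0.008,-0.021,0,0,-1],
    [0,0,0,0,-1],
    [0,0,-0.02,0,-1],
    [0,0,-0.01,0,-1],
    [0,0,0,0,-1]
  ]
}}

```text
time: 17.58
position: [0.568, 0.0297, 0.1325]
eef_rot: [0.655, 0.756, -0.002, -0.002]
contact_force: [-0.3, -0.6, -2.0]
grip_width: 0.0117
```

```bash
python3 - <<'E'
from h import *
a=snap('side','side5');b=snap('top','top5')
o=get_obs(); x=R.from_quat(o['eef_rot']).as_matrix()[:,0]; print(o['position'],np.degrees(np.arctan2(x[1],x[0])),o['contact_force'],o['grip_width'])
e=a[120:220,250:360]; f=b[180:290,270:400]
p=o['position']; print(proj('side',p+[0,0,-.015]))
W=np.zeros((500,800,3),np.uint8); W[:500,:550]=cv2.resize(e,(550,500),interpolation=2); W[:211,550:800]=cv2.resize(f,(250,211)); cv2.imwrite('pics/c6.png',W[:,:,::-1])
E
```

```text
[0.56990924 0.03017048 0.13456285] 98.22600517387401 [-0.06884238  0.43160073 -2.54926103] 0.012045110408792657
[[303.74975324 181.14046993]]
```

View pics/c6.png

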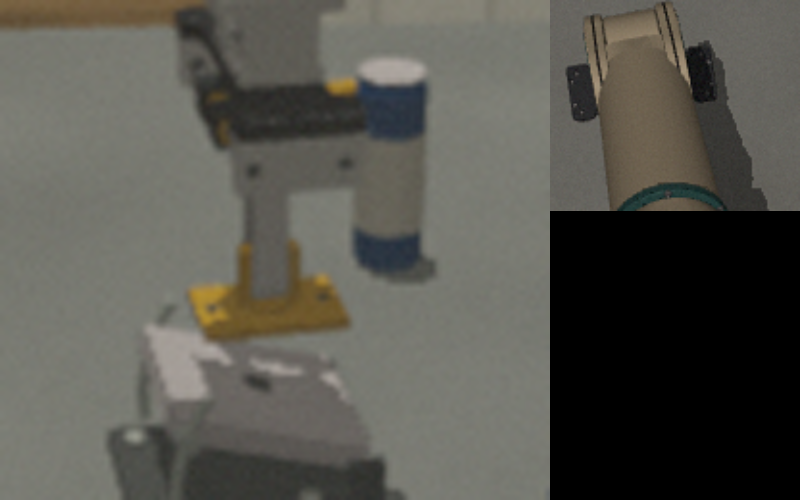

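Plate level, centred in the fingers above the pin (crop (270,300); pin (258,380)), not yet touching. Lowering so that the slope tilts it in the grip.

Request:
{"name": "arm_command", "arguments": {
  "increments": [
    [0.001,0,-0.015,0,-1],
    [0,0,-0.012,0,-1],
    [0,0,-0.004,0,-1],
    [0,0,-0.002,0,-1],
    [0,0,-0.002,0,-1],
    [0,0,-0.002,0,-1],
    [0,0,-0.001,0,-1],
    [0,0,-0.001,0,-1]
  ]
}}

```text
time: 18.35
position: [0.5721, 0.0296, 0.0965]
eef_rot: [0.655, 0.756, 0.0, 0.0]
contact_force: [-0.1, 0.6, -2.7]
grip_width: 0.0116
```

Request:
{"name": "arm_command", "arguments": {
  "increments": [
    [0,0,-0.001,0,-1],
    [0,0,-0.001,0,-1],
    [0,0,-0.001,0,-1],
    [0,0,-0.001,0,-1]
  ]
}}

```text
time: 18.68
position: [0.5735, 0.0299, 0.0936]
eef_rot: [0.655, 0.756, 0.001, 0.001]
contact_force: [0.2, 1.2, 7.8]
grip_width: 0.0119
```

Contact (about 10 N net), and the plate is starting to tilt. I'll continue in small steps.

Request:
{"name": "arm_command", "arguments": {
  "increments": [
    [0,0,-0.001,0,-1],
    [0,0,-0.001,0,-1],
    [0,0,-0.001,0,-1],
    [0,0,-0.001,0,-1]
  ]
}}

```text
time: 19.02
position: [0.5754, 0.0302, 0.0903]
eef_rot: [0.655, 0.756, 0.003, 0.003]
contact_force: [2.1, 0.1, 8.2]
grip_width: 0.0118
```

Request:
{"name": "arm_command", "arguments": {
  "increments": [
    [0,0,-0.001,0,-1],
    [0,0,-0.001,0,-1],
    [0,0,-0.001,0,-1],
    [0,0,0,0,-1]
  ]
}}

```text
time: 19.35
position: [0.5766, 0.0304, 0.0876]
eef_rot: [0.655, 0.756, 0.004, 0.003]
contact_force: [4.6, 0.8, 7.9]
grip_width: 0.012
```

Request:
{"name": "arm_command", "arguments": {
  "increments": [
    [-0.001,0,-0.001,0,-1],
    [-0.001,0,-0.001,0,-1],
    [-0.001,0,-0.001,0,-1],
    [0,0,0,0,-1]
  ]
}}

```text
time: 19.68
position: [0.5768, 0.0304, 0.0857]
eef_rot: [0.655, 0.756, 0.006, 0.006]
contact_force: [7.7, 0.0, 8.7]
grip_width: 0.0122
```

Request:
{"name": "arm_command", "arguments": {
  "increments": [
    [-0.001,0,-0.001,0,-1],
    [-0.001,0,-0.001,0,-1],
    [0,0,0,0,-1]
  ]
}}

```text
time: 19.93
position: [0.5765, 0.0304, 0.0843]
eef_rot: [0.655, 0.756, 0.007, 0.007]
contact_force: [10.2, 0.4, 9.2]
grip_width: 0.0119
```

Request:
{"name": "arm_command", "arguments": {
  "increments": [
    [0,0,-0.001,0,-1],
    [0,0,-0.001,0,-1],
    [0,0,-0.001,0,-1],
    [0,0,-0.001,0,-1],
    [0,0,0,0,-1]
  ]
}}

```text
time: 20.35
position: [0.5761, 0.0303, 0.0801]
eef_rot: [0.655, 0.755, 0.007, 0.006]
contact_force: [10.1, 0.2, 10.0]
grip_width: 0.0118
```

```bash
cat > chk.py <<'E'
from h import *; import sys
a=snap('side',sys.argv[1])
o=get_obs(); x=R.from_quat(o['eef_rot']).as_matrix(); print(o['time'],o['position'],x[:,2],o['contact_force'],o['ft_torque'],o['grip_width'])
e=a[155:230,255:345]
cv2.imwrite(f'pics/z{sys.argv[1]}.png',np.clip(cv2.resize(e,(720,600),interpolation=2)[:,:,::-1]*1.5,0,255).astype(np.uint8))
E
python3 chk.py f1
```

```text
20.4 [0.57603542 0.03026916 0.08003802] [ 0.0183492   0.00177986 -0.99983006] [ 8.52610372 -0.87516701  9.80314338] [ 0.03001605 -1.86279824  0.03544277] 0.011732249500322887
```

View pics/zf1.png

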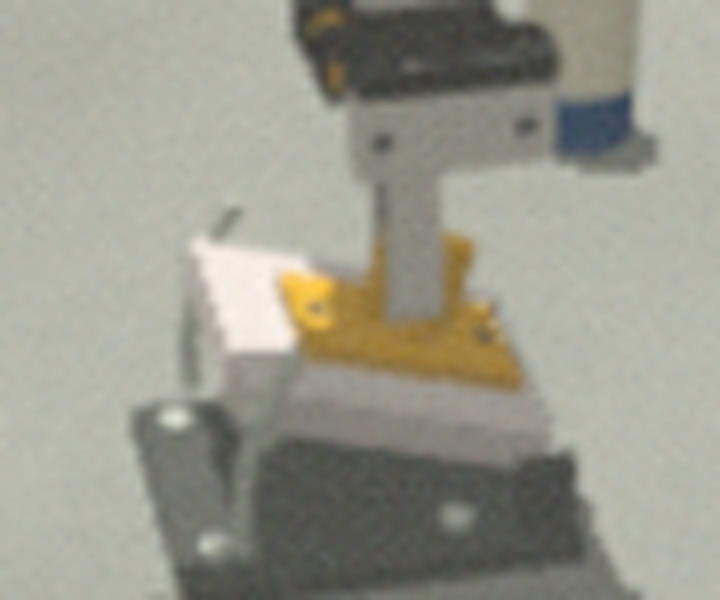

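Plate has tilted and lies on the slope: corners at side px ~(293,200), (320,203), (290,189). It looks somewhat too far downhill, so I'll measure that.

```bash
cat > pl.py <<'E'
from fit2 import *
import sys
im=cv2.imread(f'pics/{sys.argv[1]}.png'); k=8
P4=np.array([.55057,.0271,np.radians(188.05),np.radians(19.47)]) ; P5=np.array([.5508,.02848,np.radians(188.5),np.radians(19.55),-.0022])
hsv=cv2.cvtColor(cv2.resize(im[155:230,255:345],None,fx=k,fy=k,interpolation=cv2.INTER_LINEAR),cv2.COLOR_BGR2HSV)
m=cv2.inRange(hsv,(15,110,60),(35,255,255)); m[:int(.30*m.shape[0])]=0
def outl(q,p):
    c,u,v,n=pose(p); s,w,h,th,rot=q  # centre offset, height, extra pitch, yaw
    u2=R.from_rotvec(v*th)*R.from_rotvec(n*rot); 
    f=lambda a,b,z:c+s*u+w*v+h*n+u2.apply(a*u+b*v+z*n)
    box=lambda a,b,z0,z1:[f(i*a,j*b,z) for i in(1,-1) for j in(1,-1) for z in(z0,z1)]
    r=np.zeros_like(m)
    for B in(box(.042,.028,0,.007),box(.018,.006,.007,.045)):
        pt=(proj('side',B)-[255,155]+.5)*k-.5
        cv2.fillConvexPoly(r,cv2.convexHull(np.round(pt*16).astype(np.int32)),255,shift=4)
    r[:int(.30*m.shape[0])]=0
    # finger occludes blade: ignore finger strip
    return r
def cst(q,p):
    r=outl(q,p); d=(r^m); d[:int(.545*m.shape[0]),375:450]=0; return cv2.countNonZero(d)/k**2
for p in(P4,P5):
  for mode in(0,1):
    idx=[0,1,4] if mode==0 else [0,1,2,3,4]
    f=lambda z:cst(np.put(q:=np.zeros(5),idx,z) or q,p)
    best=None
    for s0 in(-.012,-.004,.004):
        z0=np.zeros(len(idx)); z0[0]=s0
        S=np.vstack([z0]+[z0+d for d in np.diag(np.array([.006,.006,.004,.08,.06])[idx])])
        r=minimize(f,z0,method='Nelder-Mead',options=dict(initial_simplex=S,maxiter=400))
        if best is None or r.fun<best.fun:best=r
    print(mode,best.fun,np.round(best.x,4),'area',cv2.countNonZero(m)/64)
E
python3 pl.py f1
```

```text
0 51.015625 [-0.0102 -0.0017  0.0676] area 246.40625
1 43.90625 [-0.0143 -0.0136 -0.0059 -0.0437  0.1567] area 246.40625
0 48.515625 [-0.0112 -0.0038  0.0785] area 246.40625
1 48.03125 [-0.0078 -0.0002  0.0019 -0.0366  0.137 ] area 246.40625
```

Estimate: plate sits about 5–10 mm too far downhill. I'll lift off slightly (the tilt stays in the grip), shift uphill and press again.

Request:
{"name": "arm_command", "arguments": {
  "increments": [
    [0,0,0.006,0,-1],
    [0,0,0.006,0,-1],
    [0,0,0.004,0,-1],
    [0,0,0,0,-1],
    [0,0,0,0,-1],
    [0,0,0,0,-1]
  ]
}}

```text
time: 20.9
position: [0.5661, 0.0296, 0.0917]
eef_rot: [0.655, 0.756, -0.0, -0.0]
contact_force: [0.6, 0.7, -2.5]
grip_width: 0.0122
```

```bash
python3 chk.py f2; python3 pl.py f2
```

```text
20.95 [0.56619129 0.0295764  0.09163931] [-1.22442453e-03 -7.60608196e-05 -9.99999247e-01] [-0.24997055 -0.14813263 -1.93655046] [ 0.07942698  0.0399158  -0.00411907] 0.011648407794611206
0 67.28125 [-0.0036 -0.0177  0.0519] area 248.078125
1 65.390625 [-0.004  -0.0193 -0.0009 -0.0163  0.0841] area 248.078125
0 64.890625 [-0.0038 -0.0198  0.0687] area 248.078125Traceback (most recent call last):
  File "pl.py", line 29, in <module>
    r=minimize(f,z0,method='Nelder-Mead',options=dict(initial_simplex=S,maxiter=400))
    res = _minimize_neldermead(fun, x0, args, callback, bounds=bounds,
                               **options)
    fxcc = func(xcc)
    fx = function(np.copy(x), *(wrapper_args + args))
  File "pl.py", line 24, in <lambda>
    f=lambda z:cst(np.put(q:=np.zeros(5),idx,z) or q,p)
               ~~~^^^^^^^^^^^^^^^^^^^^^^^^^^^^^^^^^^^^^
  File "pl.py", line 20, in cst
    r=outl(q,p); d=(r^m); d[:int(.545*m.shape[0]),375:450]=0; return cv2.countNonZero(d)/k**2
  File "pl.py", line 14, in outl
    pt=(proj('side',B)-[255,155]+.5)*k-.5
        ~~~~^^^^^^^^^^
  File "h.py", line 8, in proj
    m=camera_model(n); p=R.from_quat(m['rotation']).inv().apply(np.atleast_2d(P)-m['eye'])
ValueError: time passes only in moves, steps and waits
```

View pics/zf2.png

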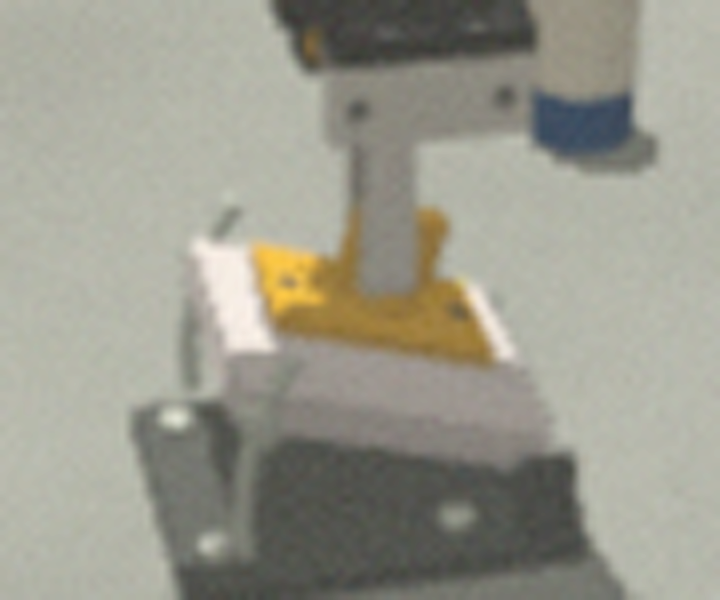

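Request:
{"name": "arm_command", "arguments": {
  "increments": [
    [0,0,-0.003,0,-1],
    [0,0,-0.003,0,-1],
    [0,0,-0.002,0,-1],
    [0,0,-0.002,0,-1],
    [0,0,-0.002,0,-1],
    [0,0,0,0,-1]
  ]
}}

```text
time: 21.45
position: [0.5683, 0.0298, 0.0821]
eef_rot: [0.655, 0.756, 0.001, 0.001]
contact_force: [-2.1, -0.5, 13.8]
grip_width: 0.0121
```

Request:
{"name": "arm_command", "arguments": {
  "increments": [
    [-0.001,0,-0.002,0,-1],
    [0,0,-0.002,0,-1],
    [0,0,0,0,-1],
    [0,0,0,0,-1]
  ]
}}

```text
time: 21.78
position: [0.569, 0.0299, 0.0811]
eef_rot: [0.655, 0.756, 0.003, 0.003]
contact_force: [-5.8, 0.2, 33.5]
grip_width: 0.0123
```

Request:
{"name": "arm_command", "arguments": {
  "increments": [
    [0,0,0.001,0,-1],
    [0,0,0.0005,0,-1],
    [0,0,0,0,-1],
    [0,0,0,0,-1],
    [0,0,0,0,-1]
  ]
}}

```text
time: 22.2
position: [0.569, 0.0299, 0.0812]
eef_rot: [0.655, 0.756, 0.003, 0.002]
contact_force: [-1.8, -0.5, 23.3]
grip_width: 0.0119
```

```bash
sed -i 's/^from rig import.*/from rig import get_obs, grab_frame, camera_model as _cm\nfrom functools import lru_cache\ncamera_model=lru_cache(None)(_cm)/' h.py; python3 chk.py f3; python3 pl.py f3
```

```text
22.25 [0.56900265 0.02992008 0.08116748] [ 7.03478508e-03  4.94700379e-04 -9.99975133e-01] [-3.37358596 -1.08609306 22.94079329] [ 0.05812251  0.47752181 -0.00681706] 0.011595708966332937
0 68.890625 [-0.003  -0.0014  0.0865] area 244.1875
1 60.625 [-0.0056 -0.0115 -0.0053 -0.0679  0.2219] area 244.1875
0 65.78125 [-0.0033 -0.0036  0.0658] area 244.1875
1 36.71875 [-0.0297 -0.068  -0.0332  0.0343  0.0083] area 244.1875
```

View pics/zf3.png

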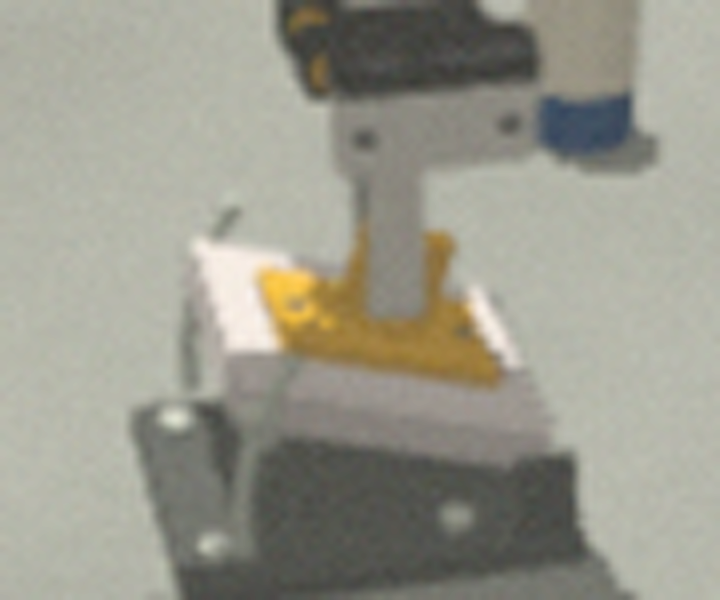

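```bash
cat > e.py <<'E'
import sys; sys.argv=['x','f3']
from pl import *
# lower near edge of yellow mask: bottom-most yellow pixel per column, robust line
m2=cv2.morphologyEx(m,cv2.MORPH_OPEN,np.ones((9,9)))
cols=np.arange(300,490); rows=np.array([np.flatnonzero(m2[:,c]).max() for c in cols])
print('measured slope',np.polyfit(cols,rows,1)[0],np.interp([300,490],cols,rows))
for p in(P4,P5):
    c,u,v,n=pose(p)
    for th in(-.05,0,.05):
        u2=R.from_rotvec(v*th).apply(u); q=proj('side',[c-.003*u+.028*v+.042*u2,c-.003*u+.028*v-.042*u2]); d=q[1]-q[0]; print(th,'pred',d[1]/d[0],((q-[255,155]+.5)*8).tolist())
# slab near face edge measured earlier: same slope should hold
E
python3 e.py | tail -7; python3 -c "
from h import *; o=get_obs(); print(o['time'],o['position'],o['contact_force'])"
```

```text
measured slope 0.15822015772415282 [351. 381.]
-0.05 pred 0.23728500543891315 [[285.07656642306347, 344.5807733201268], [495.9374823035864, 394.6149068916909]]
0 pred 0.1874390522671825 [[283.1524371350756, 349.56102157155055], [497.9693211157278, 389.8260947158733]]
0.05 pred 0.13927999251244574 [[281.5081912252299, 354.5848328633367], [499.7439574832165, 384.98070875369694]]
-0.05 pred 0.23467706424833307 [[286.6254812481561, 347.7870456179585], [496.4800666563319, 397.03510364060025]]
0 pred 0.18470820801118762 [[284.6995773941253, 352.76098817959905], [498.510395412613, 392.25360122920006]]
0.05 pred 0.13643891393038915 [[283.05236358976026, 357.77760383184113], [500.28482913082735, 387.416565500685]]
22.25 [0.56900265 0.02992008 0.08116748] [-3.37358596 -1.08609306 22.94079329]
```

```bash
cat > e2.py <<'E'
from fit2 import *
mm,u0,v0=M['side']
cols=np.arange(int((288-u0)*8),int((320-u0)*8)); rows=np.array([np.flatnonzero(mm[:,c]).max() for c in cols])
a=np.polyfit(cols,rows,1); print('slab near edge slope',a[0],'resid',np.std(rows-np.polyval(a,cols)))
for P in([.55057,.0271,np.radians(188.05),np.radians(19.47)],):
    c,u,v,n=pose(P); q=proj('side',[c+.055*v+.05*u,c+.055*v-.05*u]);d=q[1]-q[0]; print('pred',d[1]/d[0])
E
python3 e2.py; ls -la pics | head -2
```

```text
slab near edge slope 0.23397445067521194 resid 8.237060180637615
pred 0.18231832149251265
total 8612
drwxr-xr-x 2 agent agent   4096 Dec  4 14:16 .
```

```bash
python3 - <<'E'
import cv2,numpy as np
g=cv2.cvtColor(cv2.imread('pics/side0.png'),cv2.COLOR_BGR2GRAY).astype(float)
def edge(g,cols,r0,r1):
    R=[]
    for c in cols:
        x=g[r0:r1,c]; d=x[:-1]-x[1:]; i=d.argmax(); w=np.clip(d[max(0,i-1):i+2],0,None); R.append(r0+.5+(np.arange(max(0,i-1),max(0,i-1)+len(w))@w)/w.sum())
    return np.array(R)
cols=np.arange(293,321); r=edge(g,cols,200,213); 
a=np.polyfit(cols,r,1)
for _ in range(3):
    k=abs(r-np.polyval(a,cols))<.6; a=np.polyfit(cols[k],r[k],1)
print('slab0',a[0],k.sum(),np.std((r-np.polyval(a,cols))[k]),np.round(r,1))
h=cv2.cvtColor(cv2.imread('pics/f3.png'),cv2.COLOR_BGR2HSV)[:,:,1].astype(float)
cols=np.arange(293,316); r=edge(h,cols,195,208); a=np.polyfit(cols,r,1)
for _ in range(3):
    k=abs(r-np.polyval(a,cols))<.6; a=np.polyfit(cols[k],r[k],1)
print('plate',a[0],k.sum(),np.std((r-np.polyval(a,cols))[k]))
E
```

```text
slab0 0.15742574943886717 28 0.10779951928607726 [204.4 204.3 204.4 204.6 204.7 205.1 205.3 205.4 205.4 205.6 205.7 205.9
 206.2 206.4 206.4 206.5 206.6 206.8 207.2 207.3 207.4 207.5 207.5 207.7
 208.1 208.2 208.3 208.4]
plate 0.15773583684529813 23 0.09884451380807323
```

Plate and slab edges have the same slope in the image (0.158 against 0.157), so the plate is flush, with a steady push of about 23 N. One last check on the mallet, then I'll hand in.

```bash
python3 - <<'E'
import cv2,numpy as np
from rig import get_obs,finish_job
a=cv2.imread('pics/side4.png').astype(int);b=cv2.imread('pics/f3.png').astype(int)
print('mallet diff',abs(a-b)[245:296,280:302].mean(),'can',abs(b-cv2.imread('pics/side0.png').astype(int))[132:172,320:336].mean())
o=get_obs();print(o['time'],o['contact_force'],abs(o['joint_velocities']).max())
finish_job()
E
```

```text
mallet diff 2.635472370766488 can 3.6848958333333335
22.25 [-3.37358596 -1.08609306 22.94079329] 0.0013889719573068045
the job is handed in; nothing more can be done
```

I drove the pin level with the mallet and stood the mallet back on the bench, released. Then I picked up the plate by its blade, let the slope tilt it in the grip, and handed in at about 22 s while holding it pressed on the sloped face.

What the last checks showed:
- **Pin:** pressing with the mallet reached a hard stop (31 N with no further motion). The top view then showed a flat disc within 0.4 px of the computed face centre.
- **Mallet:** it looks upright, and its part of the side picture hadn't changed by the end.
- **Plate flush:** its edge and the slab's edge have the same slope in the image (0.158 and 0.157). I pressed to about 36 N to seat it, then held steady at about 23 N with the arm still.
- **Bystanders:** the can's part of the side picture was unchanged. I did not measure the doorknob or bin, but no move went near them.

Three readings disagreed:
- **Plate centring:** the first press landed about 5–10 mm too far downhill, so I lifted off and pressed again. For the final position the camera fit says about 3 mm downhill and the arm's position says about 2 mm uphill. Both are inside 10 mm.
- **Plate rotation:** the camera fit was rough (area mismatch about a quarter) and gave about 0.07–0.09 rad. The gripper angle agrees with the fitted slope direction to about 0.2°, so I relied on that.
- **Slope angle:** the area fit gave about 19.5°, but the edge slopes point to about 18°.

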